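# Clamp a plinth in a drilling fixture with an eccentric clamp

## Task

Load the wooden plinth into the drilling fixture: lay it flat on the slotted plate and push it gently home into the corner of the low steel square, its short end against the fence and its long side against the end stop. Then turn the black knob of the eccentric clamp clockwise until the off-centre disc bears on the plinth and holds it finger-tight, at about 20 N, without bruising the wood, and let go. Leave the other things on the bench where they are.

Things in the scene. Friction and masses are not known exactly. Their poses are not given: they have to be found in the camera images.
- plinth: Loose dark hardwood plinth, 80 to 170 g, in two tiers: lower 84 x 64 mm, 16 mm high; upper 64 x 44 mm, 12 mm high, centred on it (10 mm ledge all round, 28 mm high in all); a small pale cross on top. Origin: centre of its underside; x along the 84 mm length, z up; alike both ways round. Best gripped across the 44 mm of the upper tier.
- fixture: Drilling fixture fixed to the bench: slotted aluminium plate 190 (x) x 140 (y) x 15 mm. Origin: centre of its underside; z up. The eccentric clamp is on its -x half, the steel square on its +x half; the clamp presses the plinth towards the plate's +x.
- square: L-shaped steel locating square bolted on the plate, 11 mm high (14 over its bolt heads, still below the plinth's ledge); axes as the fixture's, its setting varies by some mm. Origin: inner corner, level with the plate's top. Fence: face x = 0, y from -18 to 82 mm, solid to x = 18. End stop: face y = 0, x from -72 to 0 mm, solid to y = -18.
- corner (a point): Same point and axes as square: the inner corner, level with the plate's top, into which the plinth is pushed, towards +x (fence) and -y (end stop). Home, the plinth has its length along x and its origin at x = -42, y = 32, z = 0 mm in this frame.
- pivot (a point): The clamp's upright turning axis, level with the plate's top (15 mm above the bench); axes as the fixture's. The steel disc, 22 mm in radius, its centre 6 mm off this axis, lies 2 to 14 mm above the plate and reaches 22 - 6 cos(a) mm towards the plinth (+x); a is the knob's turn (joint cam) give or take 0.25 rad, as the disc was locked on the spindle.
- knob (a point): Middle of the clamp's black bar knob, on the turning axis, 59 mm above the bench. The bar is 56 mm long, 14 wide and 24 high (32 to 56 mm above the plate), on a spindle; its length is this point's x axis, which turns with it. Turning it on the plinth takes 0.10 N m of drag plus 0.007 to 0.011 per N of clamping force (0.24 to 0.32 at 20 N); standing still, up to 0.2 less may be felt.
- cam (a joint): Turn of the clamp's knob, 0 to 3.2 rad, growing clockwise from above: near 0 the lobe points to the fixture's -x, away from the plinth (open); near 3.1 at it. With the plinth home the disc begins to bear somewhere between 1.5 and 2.75 rad. Then the force climbs by 2 to 4 N per 0.01 rad; let go, the clamp gives a little and stays, keeping 40 to 95 % of it.
- glue: Bystander: white glue bottle, 34 mm across, 78 mm high. Origin: centre of its underside.
- paintpot: Bystander: small glass paint jar with white cap, 36 mm across, 46 mm high. Origin: centre of its underside.
- screwdriver: Bystander: screwdriver with black handle, 170 mm long, lying along its x. Origin: under its middle.
- hexkey: Bystander: L-shaped dark hex key, 70 x 25 mm, 6 mm thick, lying in front of the fixture. Origin: under the middle of its long arm.
- caliper: Bystander: steel caliper, 170 mm long, lying flat, 7 mm high. Origin: under its middle.
- figstand: Bystander: black round figure stand, 80 mm across, with a thin clear post 103 mm high. Origin: centre of its underside.
- tripod: Bystander: black mini tripod, 135 mm across its feet, 121 mm high. Origin: under its centre.

How it is judged (in metres and radians):
On the way, in this order (a step that is already met when the one before it is completed fails the run):
1. the plinth lies flat on the plate, home against both arms of the square, clamp still open (x of plinth in the frame of corner between -0.045 and -0.0395 m and y of plinth in the frame of corner between 0.0295 and 0.035 m and z of plinth in the frame of corner below 0.002 m and angle between the x axis of plinth and the x axis of square, either way round below 0.04 rad and angle between plinth's own z axis and vertical below 0.03 rad and contact force between cam and plinth below 1 N), for 0.2 s.
2. the lobe bears on the plinth with 6 to 28 N (contact force between cam and plinth between 6 and 28 N), for 0.2 s.
At the end, for the whole second after the job is handed in: The plinth lies flat on the plate, its end within 2 mm of the fence and its side within 2 mm of the end stop, square to them within 0.025 rad, at rest; the clamp's disc bears on it with 6 to 24 N by itself, and the robot has let go (x of plinth in the frame of corner between -0.044 and -0.0395 m and y of plinth in the frame of corner between 0.0295 and 0.034 m and z of plinth in the frame of corner below 0.002 m and angle between the x axis of plinth and the x axis of square, either way round below 0.025 rad and angle between plinth's own z axis and vertical below 0.03 rad and contact force between cam and plinth between 6 and 24 N and linear speed of plinth below 0.01 m/s and velocity of joint cam between -0.05 and 0.05 rad/s); the robot touches nothing.
It fails at once if clamp over-tightened: lobe presses on the wood with more than 40 N (contact force between cam and plinth above 40 N).
It fails at once if plinth rammed into the square with more than 40 N (contact force between plinth and square above 40 N).
It fails at once if another thing on the bench moved by more than 20 mm (distance of any of glue, paintpot, screwdriver, hexkey, caliper, figstand, tripod from where it was at the start of the episode above 0.02 m).
It also fails if it takes over 67 s, if anything falls off the work surface, if the arm or the gripper's body presses on something with over 40 N, if the wrist force passes 120 N, or if a joint passes its speed limit or range.

## Robot

A 7-joint arm with a two-finger parallel gripper is mounted at the origin on the work surface. World frame = base frame: x ahead of the robot, y to its left, z up, the work surface at z = 0. Lengths are in mm, angles in rad, forces in N, time in s.
With the tool pointing down it reaches from about 400 to 850 mm from the base axis. Payload 6.9 kg.
Tool frame: the origin (TCP) lies midway between the tips of the shut fingers; the grasp point (between the pads) lies 19 mm behind it; z points along the fingers, y is the line along which they close (so a half turn about z gives the same grasp; the last joint's range is limited). The gripper opens to 85 mm and grips with 20 to 120 N. Pads are 22 mm wide; open, the fingers measure 114 mm over their backs; the gripper's body (76 mm by 85 mm) begins 54 mm behind the grasp point. The pads swing forward as they close: fully open they stand 13 mm farther back than shut.
Start: joints at [-1.187, 0.507, -0.238, 1.5, 0.126, 1.149, -0.155], TCP at [172.021, 600.85, 231.275] pointing down, gripper open.
Joint ranges: [-3.08, 3.08], [-0.24, 2.05], [-1.43, 1.35], [0, 2.5], [-1.52, 4.66], [0.17, 1.96], [-2.89, 2.89]. Speed limits (rad/s): [2.39, 2.39, 3.14, 3.14, 3.14, 3.14, 3.14].

## Interface

Orientations are given as a unit quaternion [x, y, z, w].
In Python, from station import ctrl, vision, nets gives the robot as it stands.
- The arm moves only by the tool play_rows, never from a script. Its arguments are lists of equal length, an entry for each row: "fingers": the opening, from 0 (shut) to 1 (fully open); "linear": the shift along the tool's x, y, z in units of 40 mm (1.0 is 40 mm), a list of three; "angular": the turn, a rotation vector about the tool's x, y, z in units of 10 degrees (1.0 is 10 degrees), a list of three. A call has exactly 5 rows; each row is the pose to reach, as a shift and turn from the pose commanded when the call began, along the tool's axes at that moment; what a row does not reach only later rows make up. A row lasts 1/8 s, in which the tool goes at most 62.5 mm and 10.7 degrees, less where a joint would pass 70% of its speed; a pose out of reach is approached as far as the arm can. A call with a gripper value outside its range is refused whole. The fingers move at their own pace and stop on an object; "grip_force" is the grip in N (left out, the last holds). Time passes only in rows, so rows that repeat a pose let the fingers close, or fill a call up. It gives the time, the measured TCP pose, the force, the opening and the grip force at its end, in the units of the state.
- ctrl.get_obs(): the state, without advancing time (a new reading comes with each control period).
- vision.camera(name): name is "scene" or "top" or "wrist"; returns (picture, depth): 420x560x3 uint8, red, green, blue; 420x560 float32, mm along the optical axis (not along the pixel's ray), 0 where there is no reading.
- vision.calibration(name): a dict with "intrinsics" (3x3 intrinsics, pixels), "camera_from_world" (4x4, takes a point from world to camera coordinates); the wrist camera has in their place "T_tool_cam" (4x4, takes a point from camera to tool coordinates, whose origin is the TCP and whose axes are the flange's). Camera axes: x right, y down, z forward; pixel columns grow to the right and rows downward; lengths in mm; the calibration is good to about 2 mm. A picture is of the moment at which its call begins: read the wrist's pose just before it. calibration takes no time and is no camera call.
- ctrl.close_job(): hands the job in; it is judged then, once.
Trained networks look in the newest picture that a camera, given by its name, has taken for a name from the list of things; names that differ only in an ending like _2 or _b are one class to them, and where a whole thing is asked for, a point or a joint stands for the part that bears it (a point fixed in the world has none). Each returns a list of dicts, best first, with "conf" (0 to 1); they miss things now and then, are a little off and sometimes report something else, mostly with a low value. They report only what shows in the picture. A call takes as long as a camera call.
- nets.regions_of(label, camera): "pixels" (420x560 bool, what is visible of it) and "box" ([left, top, right, bottom] in pixels, round what is visible of it).
The state is a dict: "time": time; "joint_positions": joint angles; "dq": joint speeds; "effort": joint torques, N m; "position": TCP position; "orientation": TCP orientation; "ft_force": force on the tool from outside, world axes, zero at the start; "wrist_torque": the same for the moment, N m; "opening": opening from 0.0 (shut) to 1.0 (fully open); "grip_force": force on a finger pad.
Only numpy, scipy, OpenCV 4.12 (cv2) and the standard library are available. Lean on these libraries where they do the work, as an engineer would, in place of code of your own. Each camera call takes 0.05 s, during which the arm holds its last target. There are 200 camera calls.

## Working session

There is one attempt and no reset: what is moved stays moved. The work goes in short steps, Python scripts to look and compute and a tool call to move; the robot and the scene stay as the last step left them, time stands still between calls to the robot, and variables do not carry over. Pictures are saved under pics/ and viewed, at most 10 in all, crops included, and the job is handed in when it is done.

Besides the shell and the picture viewer there is one more tool, called after "Call:" as a command line: name --argument value ..., lists and objects as JSON in quotes. play_rows: Moves the arm, as the interface text tells. Its arguments: {"type":"object","properties":{"fingers":{"type":"array","items":{"type":"number"}},"linear":{"type":"array","items":{"type":"array","items":{"type":"number"}}},"angular":{"type":"array","items":{"type":"array","items":{"type":"number"}}},"grip_force":{"type":"number"}},"required":["fingers","linear","angular"]}

```bash
mkdir -p pics
cat > h.py <<'E'
import numpy as np, cv2
from scipy.spatial.transform import Rotation as R
from station import ctrl, vision, nets
def cam(name):
    o=ctrl.get_obs(); im,d=vision.camera(name); c=vision.calibration(name)
    if name=="wrist":
        T=np.eye(4);T[:3,:3]=R.from_quat(o["orientation"]).as_matrix();T[:3,3]=o["position"]
        W=T@np.array(c["T_tool_cam"])
    else: W=np.linalg.inv(np.array(c["camera_from_world"]))
    return im,d,np.array(c["intrinsics"]),W
def cloud(d,K,W):
    v,u=np.mgrid[:d.shape[0],:d.shape[1]]
    P=np.stack([(u-K[0,2])/K[0,0]*d,(v-K[1,2])/K[1,1]*d,d],-1)
    X=P@W[:3,:3].T+W[:3,3]; X[d<=0]=np.nan; return X
def save(n,im): cv2.imwrite("pics/"+n,im[:,:,::-1])
E
python3 - <<'E'
from h import *
np.set_printoptions(precision=1,suppress=True)
o=ctrl.get_obs(); print(o)
ims=[]
for n in ["top","scene"]:
    im,d,K,W=cam(n); X=cloud(d,K,W); print(n,W[:3,3],K[0,0],im.shape); ims.append(im)
    for l in ["plinth","fixture","square","knob","glue","paintpot","screwdriver","hexkey","caliper","figstand","tripod"]:
        for r in nets.regions_of(l,n)[:2]:
            if r["conf"]<.3: continue
            p=X[r["pixels"]]; p=p[~np.isnan(p[:,0])]
            print(l,round(r["conf"],2),r["box"],np.median(p,0) if len(p) else None, np.percentile(p,[2,98],axis=0).ravel() if len(p) else None)
save("top.png",ims[0]); save("scene.png",ims[1])
E
```

```text
{'time': 0.0, 'joint_positions': array([-1.2,  0.5, -0.2,  1.5,  0.1,  1.1, -0.2]), 'dq': array([ 0.,  0., -0.,  0., -0., -0.,  0.]), 'effort': array([ -0. , -62.1,  -2.2, -25. ,   0. ,   0. ,   0. ]), 'position': array([171.9, 600.4, 230.4]), 'orientation': array([ 0.1,  1. , -0. , -0. ]), 'ft_force': array([ 0.1, -0.6,  0.2]), 'wrist_torque': array([0. , 0.1, 0. ]), 'grip_force': 0.0, 'opening': 1.0017349479848627}
top [ 339.1   35.6 1295.5] 455.90794738511755 (420, 560, 3)
plinth 0.69 [180.7, 222.8, 215.6, 254.7] [478.6 224.3  23.2] [435.4 186.5   1.9 520.2 265.2  32.2]
fixture 0.9 [272.0, 171.3, 333.3, 248.6] [550.2 -61.2  15.1] [ 469.7 -145.     9.5  656.7    6.1   70.4]
square 0.65 [292.6, 177.0, 328.4, 212.1] [ 620.7 -105.9   25.4] [ 546.  -131.2   13.5  647.5  -43.2   31.4]
knob 0.47 [288.3, 214.8, 309.2, 233.1] [513.6 -52.3  46.4] [493.  -72.2  13.7 538.4 -30.8  74.2]
glue 0.51 [197.4, 166.6, 212.2, 180.1] [659.  206.   52.1] [648.8 193.   10.9 675.8 222.   79.3]
paintpot 0.44 [221.4, 150.3, 236.1, 170.9] [698.9 144.4  43.3] [686.9 129.3  11.2 717.  161.4  49.9]
screwdriver 
[... 1248 characters left out ...]
707.7 149.7  46.3] [690.6 131.7   1.5 720.9 160.3  50.6]
screwdriver 0.91 [389.3, 301.7, 400.6, 393.2] [544.4 365.4  24.6] [508.6 330.4  14.5 620.4 443.8  29.5]
caliper 0.65 [206.8, 155.6, 298.7, 230.3] [559.1 -50.9  17.1] [ 472.9 -146.8    7.5  663.1   11.2   72.3]
caliper 0.58 [228.2, 102.4, 293.4, 125.0] [ 414.2 -269.     6.8] [ 309.8 -312.5    1.7  467.3 -243.7   11.4]
figstand 0.94 [199.0, 77.9, 223.5, 118.1] [ 496.4 -358.7    7.9] [ 458.1 -395.6    1.4  532.  -324.1  103. ]
tripod 0.86 [145.0, 101.9, 188.2, 155.9] [ 653.6 -325.7   51. ] [ 608.2 -349.5    4.4  709.7 -291.   123.8]
tripod 0.73 [228.9, 101.1, 294.0, 125.5] [ 410.8 -268.6    7. ] [ 311.3 -310.1    2.4  464.8 -243.8   11.5]
```

Run:
```python
import cv2
a=cv2.imread("pics/top.png")[130:310,110:430]
cv2.imwrite("pics/topc.png",cv2.resize(a,None,fx=2.5,fy=2.5,interpolation=cv2.INTER_CUBIC))
```

```text
(no output)
```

View pics/topc.png

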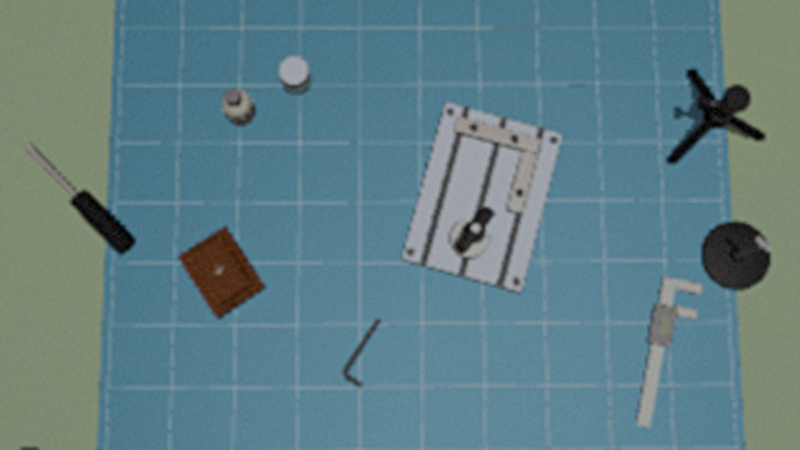

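Run:
```python
from h import *
np.set_printoptions(precision=3,suppress=True)
o=ctrl.get_obs();print(R.from_quat(o["orientation"]).as_matrix(), vision.calibration("wrist"))
```

```text
[[-0.961  0.275 -0.   ]
 [ 0.275  0.961  0.   ]
 [ 0.     0.    -1.   ]] {'intrinsics': array([[341.893,   0.   , 284.112],
       [  0.   , 341.893, 212.94 ],
       [  0.   ,   0.   ,   1.   ]]), 'T_tool_cam': array([[  -0.   ,   -0.95 ,   -0.313,   80.25 ],
       [   1.   ,   -0.001,    0.001,   -0.209],
       [  -0.001,   -0.313,    0.95 , -142.043],
       [   0.   ,    0.   ,    0.   ,    1.   ]])}
```

Call:
play_rows --fingers '[1,1,1,1,1]' --linear '[[-1.25,-0.85,0],[-2.5,-1.7,0],[-3.75,-2.55,0],[-5,-3.4,0],[-6.2,-4.25,0]]' --angular '[[0,0,-1],[0,0,-2],[0,0,-3],[0,0,-4],[0,0,-5]]'

```text
time: 1.82
position: [365.0, 367.5, 231.5]
orientation: [-0.295, 0.955, 0.0, 0.0]
ft_force: [0.3, 0.0, 1.2]
opening: 1.002
grip_force: 0.0
```

Call:
play_rows --fingers '[1,1,1,1,1]' --linear '[[-0.1,-1.4,0.2],[-0.2,-2.8,0.4],[-0.3,-4.1,0.6],[-0.4,-4.6,0.75],[-0.4,-4.6,0.75]]' --angular '[[0,0,-0.1],[0,0,-0.2],[0,0,-0.3],[0,0,-0.3],[0,0,-0.3]]'

```text
time: 2.45
position: [480.4, 224.7, 200.8]
orientation: [-0.316, 0.949, 0.0, -0.0]
ft_force: [-0.1, 1.0, -0.2]
opening: 1.0
grip_force: 0.0
```

```bash
cat > pl.py <<'E'
from h import *
np.set_printoptions(precision=3,suppress=True)
def rect(P2):
    r=cv2.minAreaRect(P2.astype(np.float32)); b=cv2.boxPoints(r); 
    e=[b[1]-b[0],b[2]-b[1]]; l=max(e,key=np.linalg.norm)
    return np.array(r[0]),sorted(r[1]),np.degrees(np.arctan2(l[1],l[0]))%180
def plinth(n="wrist",im=None):
    im,d,K,W=cam(n); X=cloud(d,K,W)
    r=nets.regions_of("plinth",n)
    if not r: print("none"); return im
    m=r[0]["pixels"]; Z=X[...,2]; print("conf",r[0]["conf"],r[0]["box"])
    zt=np.nanpercentile(Z[m],90); print("ztop",zt)
    for a,b in[(zt-4,zt+4),(zt-17,zt-7)]:
        q=m&(Z>a)&(Z<b); q=cv2.morphologyEx(q.astype(np.uint8),cv2.MORPH_OPEN,np.ones((3,3)))>0
        if q.sum()>20: print(q.sum(),np.median(Z[q]),rect(X[q][:,:2]))
    q=m&(Z>zt-20); print("all",rect(X[q][:,:2]))
    return im
E
python3 - <<'E'
from pl import *
print(ctrl.get_obs()["position"]); save("w1.png",plinth())
E
```

```text
[480.422 224.695 200.787]
conf 0.62 [253.0, 138.9, 322.7, 227.5]
ztop 28.03723702940265
3018 27.382528616740643 (array([478.119, 225.866]), [44.04338073730469, 64.25973510742188], np.float32(33.453964))
2336 15.378881450809814 (array([478.114, 225.97 ]), [63.97508239746094, 84.41442108154297], np.float32(33.187107))
all (array([478.085, 225.882]), [64.2451400756836, 84.34828186035156], np.float32(33.536453))
```

View pics/w1.png

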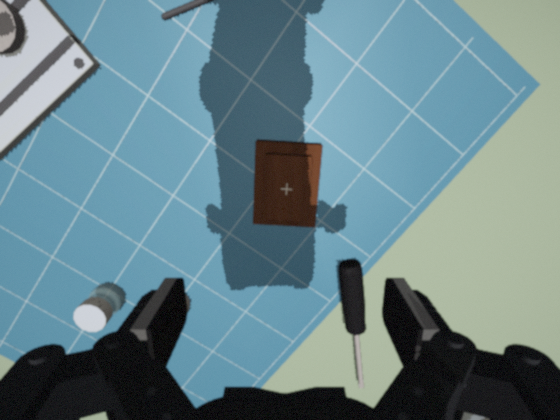

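Call:
play_rows --fingers '[1,1,1,1,1]' --linear '[[0.03,0.06,1.3],[0.03,0.06,2.6],[0.03,0.06,3.7],[0.03,0.06,4.4],[0.03,0.06,4.62]]' --angular '[[0,0,0.2],[0,0,0.35],[0,0,0.35],[0,0,0.35],[0,0,0.35]]'

```text
time: 3.18
position: [475.7, 228.6, 15.5]
orientation: [-0.29, 0.957, 0.0, -0.001]
ft_force: [-0.5, 0.4, 0.9]
opening: 0.999
grip_force: 0.0
```

Call:
play_rows --fingers '[0.6,0.5,0.45,0.4,0.4]' --linear '[[0,0,0],[0,0,0],[0,0,0],[0,0,0],[0,0,0]]' --angular '[[0,0,0],[0,0,0],[0,0,0],[0,0,0],[0,0,0]]' --grip_force 40

```text
time: 3.8
position: [478.3, 227.4, 18.1]
orientation: [-0.288, 0.958, 0.0, 0.001]
ft_force: [-0.5, 0.5, 6.6]
opening: 0.498
grip_force: 40.5
```

Call:
play_rows --fingers '[0.4,0.4,0.4,0.4,0.4]' --linear '[[0,0,-0.8],[0,0,-2.1],[0,-0.6,-3.3],[0,-1.6,-4.4],[0,-2.8,-5.2]]' --angular '[[0,0,0],[0,0,0],[0,0,0.5],[0,0,1.2],[0,0,2]]'

```text
time: 4.42
position: [539.9, 133.4, 227.9]
orientation: [-0.116, 0.993, 0.001, 0.002]
ft_force: [1.5, 0.7, -1.7]
opening: 0.496
grip_force: 42.0
```

Call:
play_rows --fingers '[0.4,0.4,0.4,0.4,0.4]' --linear '[[-0.3,-1.3,-0.1],[-0.6,-2.7,-0.3],[-0.9,-4.1,-0.4],[-1.1,-5.4,-0.4],[-1.2,-5.9,-0.4]]' --angular '[[0,0,0.7],[0,0,1.5],[0,0,2.3],[0,0,2.9],[0,0,2.9]]'

```text
time: 5.05
position: [641.4, -89.3, 241.0]
orientation: [0.138, 0.99, -0.001, 0.0]
ft_force: [0.4, 0.1, -2.0]
opening: 0.501
grip_force: 42.0
```

Run:
```python
from pl import *
o=ctrl.get_obs(); print(o["position"],o["orientation"],o["dq"])
im,d,K,W=cam("wrist"); X=cloud(d,K,W); np.save("X.npy",X); save("w2.png",im); np.save("im.npy",im)
for l in ["fixture","square","knob","cam"]:
    for r in nets.regions_of(l,"wrist")[:2]:
        p=X[r["pixels"]]; print(l,r["conf"],r["box"],np.nanpercentile(p,[2,50,98],axis=0))
```

```text
[641.351 -89.306 240.973] [ 0.138  0.99  -0.001  0.   ] [ 0.17   0.13  -0.041 -0.228 -0.016  0.113  0.248]
fixture 0.98 [209.4, 0.0, 355.5, 183.5] [[ 471.3   -143.823   12.739]
 [ 541.186  -60.877   14.47 ]
 [ 636.145    7.522   70.426]]
square 0.59 [231.1, 93.3, 330.5, 179.6] [[ 547.373 -131.725   14.69 ]
 [ 620.324 -107.294   25.26 ]
 [ 648.742  -42.369   28.76 ]]
knob 0.67 [261.9, 2.1, 306.8, 79.2] [[494.959 -74.005  26.878]
 [516.836 -54.398  68.535]
 [539.325 -34.826  71.703]]
cam 0.59 [262.3, 2.0, 308.4, 74.8] [[494.593 -74.326  26.664]
 [516.762 -54.475  68.305]
 [539.85  -34.123  71.7  ]]
cam 0.56 [9.7, 0.0, 65.2, 70.5] [[ 411.941 -313.128    0.154]
 [ 435.291 -279.523    4.466]
 [ 467.744 -259.852    7.375]]
```

View pics/w2.png

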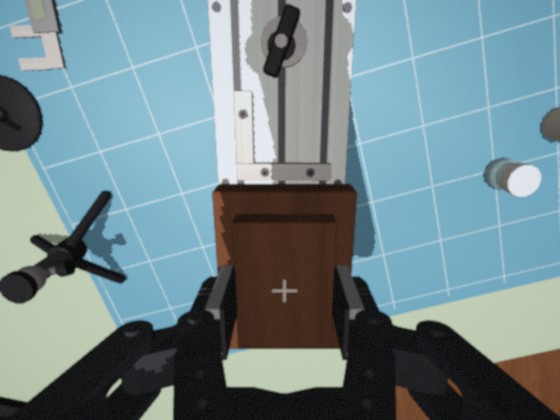

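```bash
cat > fx.py <<'E'
from pl import *
from scipy.optimize import minimize
def fit(X,y0=-15.3,c0=(610,-110)):
    P=X[np.isfinite(X[...,2])]
    near=np.hypot(P[:,0]-c0[0]+30,P[:,1]-c0[1]-20)<130
    P=P[near]; 
    S=P[(P[:,2]>22)&(P[:,2]<32)][:,:2]; B=P[(P[:,2]>11)&(P[:,2]<18.5)][:,:2]
    def sd(Q,p):
        a=np.radians(p[2]); c,s=np.cos(a),np.sin(a); e=Q-p[:2]; x=e[:,0]*c+e[:,1]*s; y=-e[:,0]*s+e[:,1]*c
        f=np.maximum.reduce([-x,x-18,-18-y,y-82]); g=np.maximum.reduce([-72-x,x-18,y,-18-y])
        return np.minimum(f,g)
    def cost(p): 
        a=np.clip(sd(S,p),0,4); b=np.clip(-sd(B,p),0,4)
        return a.sum()+b.sum()
    best=min((minimize(cost,[c0[0]+i,c0[1]+j,y0],method="Nelder-Mead",options=dict(initial_simplex=[[c0[0]+i,c0[1]+j,y0],[c0[0]+i+6,c0[1]+j,y0],[c0[0]+i,c0[1]+j+6,y0],[c0[0]+i,c0[1]+j,y0+2]])) for i in(-8,0,8) for j in(-8,0,8)),key=lambda r:r.fun)
    print("square",best.x,best.fun,len(S),len(B),"plate z",np.median(P[(P[:,2]>11)&(P[:,2]<18.5)][:,2]),"sq z",np.median(P[(P[:,2]>22)&(P[:,2]<32)][:,2]))
    return best.x
def loc(p,q):
    a=np.radians(q[2]); e=np.asarray(p)[...,:2]-q[:2]; return np.stack([e[...,0]*np.cos(a)+e[...,1]*np.sin(a),-e[...,0]*np.sin(a)+e[...,1]*np.cos(a)],-1)
def knob(X,q):
    k=X[(X[...,2]>66)&(X[...,2]<78)&(np.abs(X[...,0]-517)<45)&(np.abs(X[...,1]+54)<45)]
    c,s,a=rect(k[:,:2]); print("knob",c,s,"yaw",a,"z",np.median(k[:,2]),"in corner",loc(c,q)); return c,a
E
python3 - <<'E'
from fx import *
o=ctrl.get_obs(); print(o["position"],o["orientation"],np.abs(o["dq"]).max())
im,d,K,W=cam("wrist"); X=cloud(d,K,W)
q=fit(X); c,a=knob(X,q)
k=X[(np.abs(X[...,2]-29)<2.5)]; l=loc(k,q); k=k[(np.hypot(*(k[:,:2]-c).T)<32)]
(e,r)=cv2.minEnclosingCircle(k[:,:2].astype(np.float32)); print("disc",e,r,len(k),loc(np.array(e),q))
Y=(X-o["position"])@R.from_quat(o["orientation"]).as_matrix()
Zt=Y[...,2]; m=(np.abs(Y[...,0])<60)&(np.abs(Y[...,1])<45)&(Zt>-25)&(Zt<25)
v,u=np.mgrid[:420,:560]; m&=v<350
for r0 in range(-20,24,2): print(r0,(m&(Zt>=r0)&(Zt<r0+2)).sum(),end=" | ")
h=np.histogram(Zt[m],bins=np.arange(-20,24,1)); 
np.save("Y.npy",Y)
E
```

```text
[640.771 -82.372 240.723] [ 0.133  0.991  0.001 -0.   ] 0.011712153952063728
square [ 615.395 -115.801  -16.116] 3142.2843153238805 3655 19608 plate z 14.34386701396545 sq z 25.571884506564345
knob [517.968 -57.043] [14.136741638183594, 55.97612762451172] yaw 142.39711 z 70.05926637504444 in corner [-109.908   29.406]
disc (513.2113647460938, -53.24110794067383) 21.886249542236328 764 [-115.533   31.738]
-20 233 | -18 207 | -16 207 | -14 205 | -12 1074 | -10 11530 | -8 499 | -6 172 | -4 147 | -2 159 | 0 555 | 2 4917 | 4 300 | 6 144 | 8 151 | 10 136 | 12 148 | 14 128 | 16 128 | 18 8 | 20 0 | 22 0 |
```

Run:
```python
from fx import *
o=ctrl.get_obs(); 
im,d,K,W=cam("wrist"); X=cloud(d,K,W); q=fit(X)
l=loc(X,q); Z=X[...,2]
S=(Z>22)&(Z<32); B=(Z>11)&(Z<18.5)
for n,lo,hi,ax in [("fence inner",10,50,0),]:
    for y0 in(10,25,40,55,70):
        s=S&(np.abs(l[...,1]-y0)<4)&(l[...,0]>-20)&(l[...,0]<40); b=B&(np.abs(l[...,1]-y0)<4)&(l[...,0]>-20)&(l[...,0]<10)
        print("fence",y0,np.percentile(l[s][:,0],[1,99]),np.percentile(l[b][:,0],99) if b.any() else None)
for x0 in(-65,-50,-35,-20,-8):
    s=S&(np.abs(l[...,0]-x0)<4)&(l[...,1]>-40)&(l[...,1]<20); b=B&(np.abs(l[...,0]-x0)<4)&(l[...,1]>-10)&(l[...,1]<15)
    print("stop",x0,np.percentile(l[s][:,1],[1,99]),np.percentile(l[b][:,1],1) if b.any() else None)
Rm=R.from_quat(o["orientation"]).as_matrix(); Y=(X-o["position"])@Rm
print("tool x yaw",np.degrees(np.arctan2(Rm[1,0],Rm[0,0])),"fixture -x yaw",q[2]+180)
v=np.mgrid[:420,:560][0]
m=(np.abs(Y[...,0])<60)&(np.abs(Y[...,1])<45)&(v<345)
for a,b in((-12,-7.5),(0.5,5)):
    k=m&(Y[...,2]>a)&(Y[...,2]<b); k=cv2.morphologyEx(k.astype(np.uint8),cv2.MORPH_OPEN,np.ones((5,5)))>0; p=Y[k]
    print(np.median(p[:,2]),np.percentile(p,[1,99],axis=0)[:,:2].ravel(),rect(p[:,:2]),"slope z/x,y",np.linalg.lstsq(np.c_[p[:,:2],np.ones(len(p))],p[:,2],rcond=None)[0])
    for x0 in (30,20,10,0):
        t=p[np.abs(p[:,0]-x0)<2]; print(x0,np.percentile(t[:,1],[1,99]) if len(t) else None)
    for y0 in (-15,0,15):
        t=p[np.abs(p[:,1]-y0)<2]; print("y",y0,np.percentile(t[:,0],[1,99]) if len(t) else None)
```

```text
square [ 615.412 -115.825  -16.12 ] 3168.6111077204087 3661 19593 plate z 14.349804514447555 sq z 25.641742415791896
fence 10 [-0.069 17.021] 0.1481400197514105
fence 25 [-0.192 16.848] 0.04794268647113533
fence 40 [-0.148 17.885] 0.1290579372824697
fence 55 [ 0.159 17.692] 0.1586357881197568
fence 70 [ 0.009 17.458] 0.03345962827063109
stop -65 [-17.104  -0.127] -0.04994965279675391
stop -50 [-17.665  -0.441] 0.26373962306110676
stop -35 [-17.176   0.083] 0.12600349855889278
stop -20 [-17.762  -0.079] -0.01579527212445083
stop -8 [-17.224  -0.314] 0.12256416876259092
tool x yaw 164.71401996805406 fixture -x yaw 163.88028894622482
-9.177503590181047 [-27.632 -21.268  32.507  21.472] (array([1.997, 0.118]), [49.12757110595703, 62.2359733581543], np.float32(179.88257)) slope z/x,y [-0.002 -0.002 -9.177]
30 [-21.293  21.087]
20 [-21.334  21.395]
10 [-23.718  23.726]
0 [-21.174  21.375]
y -15 [-27.376  32.561]
y 0 [-27.53   32.387]
y 15 [-27.921  32.586]
2.8197296913207723 [-35.618 -31.319  42.874  31.567] (array([2.459, 0.171]), [64.19406127929688, 81.5676498413086], np.float32(0.057579897)) slope z/x,y [-0.    -0.001  2.835]
30 [-31.59   31.788]
20 [-31.093  31.921]
10 [-31.48   31.626]
0 None
y -15 [32.413 42.947]
y 0 [32.275 42.919]
y 15 [32.387 42.92 ]
```

Call:
play_rows --fingers '[0.4,0.4,0.4,0.4,0.4]' --linear '[[0.8,-0.02,1],[1.51,-0.03,2.2],[1.51,-0.03,3.4],[1.51,-0.03,4.4],[1.51,-0.03,4.65]]' --angular '[[0,0,0.08],[0,0,0.08],[0,0,0.08],[0,0,0.08],[0,0,0.08]]'

```text
time: 6.02
position: [586.3, -69.4, 56.2]
orientation: [0.14, 0.99, -0.0, 0.004]
ft_force: [2.4, -0.7, 46.2]
opening: 0.502
grip_force: 54.2
```

```bash
cat > chk.py <<'E'
from fx import *
q=np.array([615.4,-115.8,-16.12])
def show():
    im,d,K,W=cam("wrist"); o=ctrl.get_obs(); Rm=R.from_quat(o["orientation"]).as_matrix()
    ce=o["position"]+Rm@[0.8,0.1,18.8]
    print(o["time"],"tcp",o["position"],"plinth est in corner",loc(ce,q),"bottom z",ce[2],"yaw err",np.degrees(np.arctan2(Rm[1,0],Rm[0,0]))-q[2]-180,"tilt",Rm[:2,2],"F",o["ft_force"],"Ffix",loc(o["ft_force"][:2]+q[:2],q),"T",o["wrist_torque"],"dq",np.abs(o["dq"]).max(),o["opening"])
    return im,d,K,W
E
python3 - <<'E'
from chk import *
show()
im,d,K,W=show(); save("w3.png",im)
E
```

```text
6.075 tcp [586.595 -69.323  56.609] plinth est in corner [-41.221  36.777] bottom z 37.80275476913417 yaw err -0.027222688268722095 tilt [ 0.008 -0.001] F [ 5.552 -2.082  6.636] Ffix [ 5.912 -0.459] T [-0.578 -1.15  -0.006] dq 0.010462941459236324 0.5007888544825234
6.125 tcp [586.666 -69.187  56.819] plinth est in corner [-41.187  36.933] bottom z 38.013318615873544 yaw err -0.038271136632289426 tilt [ 0.009 -0.001] F [ 5.371 -1.653  4.839] Ffix [ 5.619 -0.097] T [-0.432 -1.029  0.013] dq 0.005440728394579602 0.49905793719428426
```

View pics/w3.png

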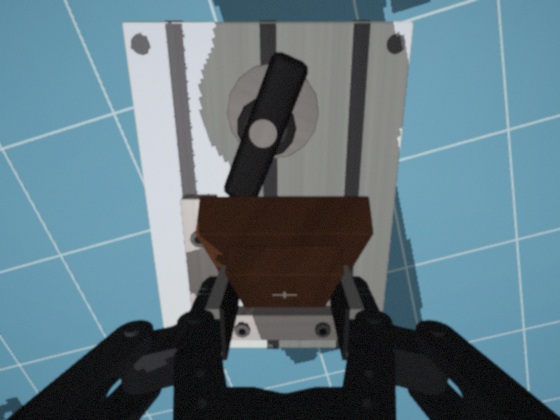

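Call:
play_rows --fingers '[0.4,0.4,0.4,0.4,0.4]' --linear '[[0,0,-0.4],[0,0,-1.2],[-0.2,0.3,-2.2],[-0.3,0.6,-3],[-0.3,0.8,-3.2]]' --angular '[[0,0,0],[0,0,0],[0,0,0],[0,0,0],[0,0,0]]'

```text
time: 6.75
position: [604.1, -40.8, 185.2]
orientation: [0.141, 0.99, 0.0, 0.002]
ft_force: [-0.2, -0.1, -2.3]
opening: 0.499
grip_force: 47.9
```

```bash
cat > hold.py <<'E'
from chk import *
def held(X,o):
    Rm=R.from_quat(o["orientation"]).as_matrix(); Y=(X-o["position"])@Rm
    v=np.mgrid[:420,:560][0]
    m=(np.abs(Y[...,0])<60)&(np.abs(Y[...,1])<19)&(v<345)&(Y[...,2]>-30)&(Y[...,2]<40)
    for x0 in range(-34,52,4):
        t=Y[m&(np.abs(Y[...,0]-x0)<1)]; print(x0,np.round(np.median(t[:,2]),1) if len(t)>3 else None,end=" | ")
    print()
E
python3 - <<'E'
from hold import *
show(); show()
im,d,K,W=show(); o=ctrl.get_obs(); X=cloud(d,K,W); held(X,o); knob(X,q); fit(X); save("w4.png",im)
E
```

```text
6.8 tcp [603.854 -39.696 184.603] plinth est in corner [-32.976  70.043] bottom z 165.8012395542115 yaw err 0.003908011336164918 tilt [0.003 0.001] F [ 0.471  0.712 -0.525] Ffix [0.255 0.815] T [ 0.099 -0.062 -0.035] dq 0.04450214992007725 0.5020043009228206
6.85 tcp [603.066 -40.599 183.024] plinth est in corner [-33.518  68.938] bottom z 164.223254252539 yaw err -0.013963602876316372 tilt [0.001 0.001] F [-0.3    0.687 -2.171] Ffix [-0.479  0.577] T [-0.048 -0.028 -0.04 ] dq 0.0366999726185197 0.4974173147706766
6.9 tcp [602.314 -41.62  181.853] plinth est in corner [-33.991  67.727] bottom z 163.05369263237785 yaw err -0.06752286031752419 tilt [-0.001  0.   ] F [-0.519  0.34  -1.216] Ffix [-0.593  0.183] T [-0.014  0.014 -0.031] dq 0.020825713918399394 0.4976807646482367
-34 None | -30 None | -26 None | -22 11.0 | -18 7.2 | -14 2.6 | -10 -0.9 | -6 -5.2 | -2 -9.3 | 2 -13.2 | 6 -17.3 | 10 -21.2 | 14 -25.1 | 18 -29.1 | 22 -28.4 | 26 -24.5 | 30 -24.4 | 34 -28.3 | 38 -26.7 | 42 -22.7 | 46 -19.3 | 50 None | 
knob [518.003 -57.208] [14.269842147827148, 55.93348693847656] yaw 141.13977 z 70.060558933399 in corner [-109.836   29.246]
square [ 615.436 -116.     -16.114] 3743.1209075653005 2242 20861 plate z 14.339690995013711 sq z 26.226151239247287
```

View pics/w4.png

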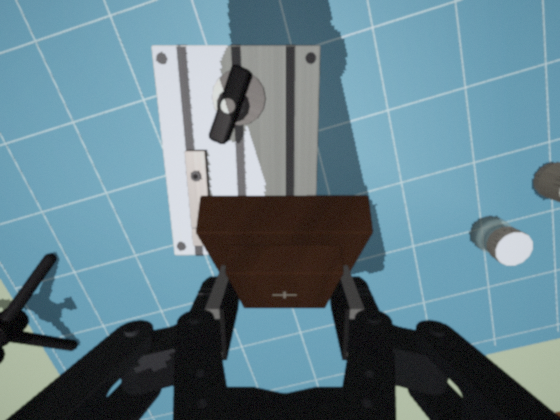

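Call:
play_rows --fingers '[0.4,0.4,0.4,0.4,0.4]' --linear '[[0.8,1.2,0],[1.6,2.4,0.4],[2,2.7,1.5],[2,2.7,2.6],[2,2.7,3.1]]' --angular '[[0,0,0],[0,0,0],[0,0,0],[0,0,0],[0,0,0]]' --grip_force 25

```text
time: 7.52
position: [553.4, 82.9, 54.6]
orientation: [0.141, 0.99, -0.001, -0.003]
ft_force: [0.8, -0.5, -2.2]
opening: 0.499
grip_force: 47.7
```

Run:
```python
from hold import *
show(); im,d,K,W=show(); o=ctrl.get_obs(); X=cloud(d,K,W); held(X,o)
```

```text
7.575 tcp [552.805  82.59   53.02 ] plinth est in corner [-116.162  173.232] bottom z 34.22674603385883 yaw err -0.14252753519159 tilt [-0.009 -0.002] F [-0.719 -0.755 -2.658] Ffix [-0.481 -0.925] T [-0.068  0.026 -0.022] dq 0.0825465953073874 0.5057049347830442
7.625 tcp [553.472  82.609  54.813] plinth est in corner [-115.509  173.445] bottom z 36.01828657009766 yaw err -0.15649949585716172 tilt [-0.008 -0.002] F [-0.109 -0.645 -1.605] Ffix [ 0.075 -0.65 ] T [-0.051 -0.01  -0.021] dq 0.0477938286159428 0.4980574755931526
-34 None | -30 None | -26 None | -22 15.3 | -18 10.8 | -14 6.9 | -10 2.7 | -6 -1.2 | -2 -5.4 | 2 -9.2 | 6 -13.2 | 10 -17.3 | 14 -21.3 | 18 -25.3 | 22 -26.6 | 26 -22.7 | 30 -20.5 | 34 -24.4 | 38 -24.9 | 42 -20.9 | 46 -16.9 | 50 None |
```

Call:
play_rows --fingers '[0.45,0.45,0.45,0.45,0.45]' --linear '[[0,0,0.2],[0,0,0.37],[0,0,0.54],[0,0,0.7],[0,0,0.83]]' --angular '[[0,0,0],[0,0,0],[0,0,0],[0,0,0],[0,0,0]]' --grip_force 20

```text
time: 8.25
position: [558.1, 83.3, 31.0]
orientation: [0.142, 0.99, 0.0, 0.003]
ft_force: [-10.3, -3.0, 49.7]
opening: 0.499
grip_force: 63.0
```

Run:
```python
from hold import *
im,d,K,W=show(); o=ctrl.get_obs(); print(o["grip_force"]); X=cloud(d,K,W); held(X,o)
```

```text
8.3 tcp [557.987  83.367  30.352] plinth est in corner [-111.156  175.526] bottom z 11.548716083991781 yaw err -0.1756579036141659 tilt [ 0.005 -0.   ] F [-12.735  -2.538  48.286] Ffix [-11.529  -5.974] T [-0.737  2.351  0.106] dq 0.004732530986936311 0.4972716974098079
62.37595081329346
-34 None | -30 None | -26 None | -22 None | -18 2.0 | -14 -1.1 | -10 -3.9 | -6 -7.0 | -2 -9.9 | 2 -12.8 | 6 -16.0 | 10 -18.8 | 14 -21.8 | 18 -24.7 | 22 -27.7 | 26 -29.8 | 30 None | 34 -29.5 | 38 -26.0 | 42 -27.5 | 46 -29.5 | 50 -26.0 |
```

Call:
play_rows --fingers '[0.52,0.54,0.58,0.62,0.65]' --linear '[[0,0,-0.1],[0,0,-0.1],[0,0,-0.1],[0,0,-0.1],[0,0,-0.1]]' --angular '[[0,0,0],[0,0,0],[0,0,0],[0,0,0],[0,0,0]]' --grip_force 40

```text
time: 8.93
position: [556.4, 83.6, 28.9]
orientation: [0.142, 0.99, -0.0, -0.0]
ft_force: [-0.0, -0.3, -0.9]
opening: 0.649
grip_force: 0.0
```

Run:
```python
from hold import *
im,d,K,W=show(); o=ctrl.get_obs(); print(o["grip_force"]); X=cloud(d,K,W); held(X,o)
Rm=R.from_quat(o["orientation"]).as_matrix(); Y=(X-o["position"])@Rm; v=np.mgrid[:420,:560][0]
m=(np.abs(Y[...,0])<80)&(np.abs(Y[...,1])<45)&(v<345)
Z=X[...,2]
for a,b in((24,33),(12,20)):
    k=m&(Z>a)&(Z<b); k=cv2.morphologyEx(k.astype(np.uint8),cv2.MORPH_OPEN,np.ones((5,5)))>0; p=Y[k]
    print(np.median(Z[k]),np.percentile(p,[1,99],axis=0)[:,:2].ravel(),rect(p[:,:2]))
    for x0 in (40,30,20,10,0,-10,-20):
        t=p[np.abs(p[:,0]-x0)<2]; print(x0,np.percentile(t[:,1],[1,99]) if len(t)>5 else None)
save("w5.png",im)
```

```text
8.975 tcp [556.514  83.626  28.947] plinth est in corner [-112.75   175.334] bottom z 10.147060740676661 yaw err -0.15598618246770002 tilt [-0.001 -0.   ] F [-0.616  0.458  0.252] Ffix [-0.719  0.269] T [-0.011 -0.028 -0.037] dq 0.002167024732779681 0.6487091055826573
0.0
-34 29.2 | -30 29.2 | -26 29.2 | -22 29.1 | -18 None | -14 None | -10 13.5 | -6 None | -2 1.9 | 2 1.6 | 6 1.6 | 10 1.6 | 14 1.5 | 18 1.5 | 22 1.6 | 26 1.6 | 30 1.5 | 34 1.6 | 38 1.7 | 42 1.6 | 46 1.7 | 50 1.6 | 
27.362623339003875 [ -0.861 -21.436  61.492  21.409] (array([29.85 , -0.027]), [44.20635223388672, 64.260009765625], np.float32(0.09542966))
40 [-21.379  21.351]
30 [-21.121  21.462]
20 [-21.403  21.265]
10 [-21.238  21.45 ]
0 [-21.433  21.491]
-10 None
-20 None
15.33527957800868 [-11.661 -31.579  71.659  31.56 ] (array([29.379,  0.048]), [64.25767517089844, 84.80104064941406], np.float32(0.006092969))
40 [-31.679  31.852]
30 [-31.81   31.517]
20 [-31.607  31.636]
10 [-31.585  31.759]
0 [-31.388  31.527]
-10 [-30.112  29.874]
-20 None
```

Call:
play_rows --fingers '[0.65,0.65,0.65,0.65,0.65]' --linear '[[0.4,0,0],[0.75,0,0],[0.75,0,0.15],[0.75,0,0.28],[0.75,0,0.28]]' --angular '[[0,0,0],[0,0,0],[0,0,0],[0,0,0],[0,0,0]]'

```text
time: 9.6
position: [528.0, 91.8, 17.5]
orientation: [0.142, 0.99, -0.0, -0.0]
ft_force: [-0.1, 0.9, 0.5]
opening: 0.654
grip_force: 0.0
```

Call:
play_rows --fingers '[0.4,0.4,0.4,0.4,0.4]' --linear '[[0,0,0],[0,0,0],[0,0,0],[0,0,-0.5],[0,0,-1.5]]' --angular '[[0,0,0],[0,0,0],[0,0,0],[0,0,0],[0,0,0]]' --grip_force 60

```text
time: 10.22
position: [526.5, 91.8, 77.2]
orientation: [0.142, 0.99, -0.001, -0.002]
ft_force: [-0.2, 0.5, -2.1]
opening: 0.494
grip_force: 61.3
```

Call:
play_rows --fingers '[0.4,0.4,0.4,0.4,0.4]' --linear '[[-0.9,-0.8,-0.2],[-1.8,-1.7,-0.2],[-2.4,-2.5,-0.2],[-2.42,-2.72,-0.2],[-2.42,-2.72,-0.2]]' --angular '[[0,0,-0.02],[0,0,-0.02],[0,0,-0.02],[0,0,-0.02],[0,0,-0.02]]'

```text
time: 10.85
position: [589.5, -39.8, 85.6]
orientation: [0.14, 0.99, 0.0, -0.001]
ft_force: [-0.4, 0.8, -1.6]
opening: 0.49
grip_force: 61.3
```

```bash
cat > rel.py <<'E'
from hold import *
def rel(o,X):
    Rm=R.from_quat(o["orientation"]).as_matrix(); Y=(X-o["position"])@Rm; v=np.mgrid[:420,:560][0]
    m=(np.abs(Y[...,0])<60)&(np.abs(Y[...,1])<40)&(v<345)
    k=m&(Y[...,2]>-1)&(Y[...,2]<6); k=cv2.morphologyEx(k.astype(np.uint8),cv2.MORPH_OPEN,np.ones((5,5)))>0; p=Y[k]
    print("ledge",np.median(p[:,2]),"max x",[np.percentile(p[np.abs(p[:,1]-y)<3][:,0],99) for y in(-20,0,20)],"y",np.percentile(p[p[:,0]>15][:,1],[1,99]))
E
python3 - <<'E'
from rel import *
show(); im,d,K,W=show(); o=ctrl.get_obs(); X=cloud(d,K,W); held(X,o); rel(o,X); knob(X,q)
E
```

```text
10.9 tcp [589.599 -38.501  85.755] plinth est in corner [-47.072  67.207] bottom z 66.95644984797981 yaw err 0.07318922136781225 tilt [-0.001  0.001] F [ 0.324  1.038 -1.878] Ffix [0.024 1.087] T [ 0.052  0.032 -0.029] dq 0.021619945247399814 0.4924068682056298
10.95 tcp [589.742 -37.763  85.904] plinth est in corner [-47.136  67.96 ] bottom z 67.10459193713605 yaw err 0.14422333853730152 tilt [-0.001  0.001] F [ 0.178  1.02  -1.331] Ffix [-0.112  1.029] T [-0.008 -0.039  0.024] dq 0.010240601792303645 0.490907710516405
-34 None | -30 -7.8 | -26 -8.9 | -22 -8.9 | -18 -8.9 | -14 -8.9 | -10 -8.9 | -6 -9.0 | -2 -8.8 | 2 -8.9 | 6 -8.9 | 10 -8.9 | 14 -8.9 | 18 -8.9 | 22 -8.9 | 26 -8.8 | 30 -8.9 | 34 3.2 | 38 3.1 | 42 8.0 | 46 None | 50 None | 
ledge 3.129196878051036 max x [np.float64(42.24164302276666), np.float64(42.1915907286467), np.float64(42.21686763780635)] y [-32.019  30.782]
knob [534.494 -36.557] [55.63093948364258, 67.48910522460938] yaw 51.28331 z 70.20755773146448 in corner [-99.727  53.664]
```

Call:
play_rows --fingers '[0.4,0.4,0.4,0.4,0.4]' --linear '[[0,0,0.4],[0,0,0.8],[0,0,1.1],[0,0,1.25],[0,0,1.3]]' --angular '[[0,0,-0.01],[0,0,-0.01],[0,0,-0.01],[0,0,-0.01],[0,0,-0.01]]'

```text
time: 11.58
position: [590.1, -39.5, 33.5]
orientation: [0.139, 0.99, -0.0, -0.0]
ft_force: [0.4, 0.6, -0.9]
opening: 0.496
grip_force: 61.3
```

Run:
```python
from rel import *
show(); im,d,K,W=show(); o=ctrl.get_obs(); X=cloud(d,K,W); held(X,o)
```

```text
11.625 tcp [590.204 -39.537  33.66 ] plinth est in corner [-46.188  66.365] bottom z 14.859837752822106 yaw err 0.14259850321701606 tilt [-0.  0.] F [-0.524  0.644 -1.615] Ffix [-0.682  0.473] T [-0.001  0.013 -0.003] dq 0.010985195772140346 0.4945028249783735
11.675 tcp [590.331 -39.594  34.037] plinth est in corner [-46.041  66.347] bottom z 15.236750202963467 yaw err 0.1407132713039232 tilt [ 0. -0.] F [ 0.773 -0.156 -1.005] Ffix [0.786 0.065] T [-0.054  0.012  0.011] dq 0.011382226772808604 0.49418541667675026
-34 None | -30 None | -26 -8.7 | -22 -8.8 | -18 -8.7 | -14 -8.7 | -10 -8.6 | -6 -8.7 | -2 -8.7 | 2 -8.7 | 6 -8.6 | 10 -8.6 | 14 -8.6 | 18 -8.6 | 22 -8.7 | 26 -8.7 | 30 -8.7 | 34 3.4 | 38 3.3 | 42 9.0 | 46 19.5 | 50 19.5 |
```

Call:
play_rows --fingers '[0.4,0.4,0.4,0.4,0.4]' --linear '[[0,-0.25,0.0],[0,-0.5,0.0],[0,-0.7,0.0],[0,-0.78,0.01],[0,-0.78,0.02]]' --angular '[[0,0,-0.01],[0,0,-0.01],[0,0,-0.01],[0,0,-0.01],[0,0,-0.01]]'

```text
time: 12.3
position: [581.6, -70.0, 33.3]
orientation: [0.138, 0.99, -0.0, 0.0]
ft_force: [-1.1, -2.8, 2.3]
opening: 0.495
grip_force: 61.9
```

Run:
```python
from rel import *
show(); im,d,K,W=show(); o=ctrl.get_obs(); X=cloud(d,K,W); held(X,o); rel(o,X); knob(X,q); save("w6.png",im)
```

```text
12.35 tcp [581.685 -69.784  33.374] plinth est in corner [-45.963  34.939] bottom z 14.573960484028966 yaw err 0.23329778927163147 tilt [ 0. -0.] F [-0.717 -0.357 -0.396] Ffix [-0.59  -0.542] T [-0.169  0.039  0.034] dq 0.007595094042726575 0.49530370350967556
12.4 tcp [581.756 -69.529  33.359] plinth est in corner [-45.965  35.207] bottom z 14.55876953118564 yaw err 0.2486051457915721 tilt [ 0. -0.] F [-0.272 -1.017 -0.073] Ffix [ 0.021 -1.052] T [-0.181  0.047 -0.004] dq 0.006351522332589133 0.49456605610848353
-34 None | -30 None | -26 -9.1 | -22 -9.0 | -18 -9.0 | -14 -9.1 | -10 -9.1 | -6 -9.1 | -2 -9.1 | 2 -9.1 | 6 -9.0 | 10 -9.1 | 14 -9.1 | 18 -9.0 | 22 -9.1 | 26 -9.1 | 30 -9.2 | 34 2.9 | 38 3.0 | 42 9.0 | 46 19.0 | 50 18.5 | Traceback (most recent call last):
  File "<stdin>", line 2, in <module>
  File "rel.py", line 6, in rel
    print("ledge",np.median(p[:,2]),"max x",[np.percentile(p[np.abs(p[:,1]-y)<3][:,0],99) for y in(-20,0,20)],"y",np.percentile(p[p[:,0]>15][:,1],[1,99]))
                                             ~~~~~~~~~~~~~^^^^^^^^^^^^^^^^^^^^^^^^^^^^^^^
    return _quantile_unchecked(
        a, q, axis, out, overwrite_input, method, keepdims, weights)
    return _ureduce(a,
                    func=_quantile_ureduce_func,
    ...<5 lines>...
                    overwrite_input=overwrite_input,
                    method=method)
    r = func(a, **kwargs)
    result = _quantile(arr,
                       quantiles=q,
    ...<2 lines>...
                       out=out,
                       weights=wgt)
    slices_having_nans = np.isnan(arr[-1, ...])
                                  ~~~^^^^^^^^^
IndexError: index -1 is out of bounds for axis 0 with size 0
```

Call:
play_rows --fingers '[0.4,0.4,0.4,0.4,0.4]' --linear '[[0,-0.04,0.0],[0,-0.08,0.0],[0,-0.12,0.0],[-0.05,-0.12,0.0],[-0.1,-0.12,0.0]]' --angular '[[0,0,0.02],[0,0,0.02],[0,0,0.02],[0,0,0.02],[0,0,0.02]]'

```text
time: 13.02
position: [581.1, -73.2, 33.3]
orientation: [0.139, 0.99, 0.001, -0.003]
ft_force: [-10.2, 6.6, 12.3]
opening: 0.494
grip_force: 62.8
```

Run:
```python
from rel import *
show(); im,d,K,W=show(); save("w6.png",im)
```

```text
13.075 tcp [581.292 -73.29   33.309] plinth est in corner [-45.49   31.474] bottom z 14.514250735249696 yaw err 0.10585693572102173 tilt [-0.006  0.002] F [-8.149  6.896  8.681] Ffix [-9.744  4.363] T [ 1.33   1.756 -0.165] dq 0.012257940647238065 0.49368846170548014
13.125 tcp [581.37  -73.282  33.32 ] plinth est in corner [-45.41   31.504] bottom z 14.525171704509582 yaw err 0.10967824146561611 tilt [-0.006  0.002] F [-7.78   6.483  9.528] Ffix [-9.274  4.068] T [ 1.314  1.808 -0.104] dq 0.005314243914052151 0.4903357557759945
```

View pics/w6.png

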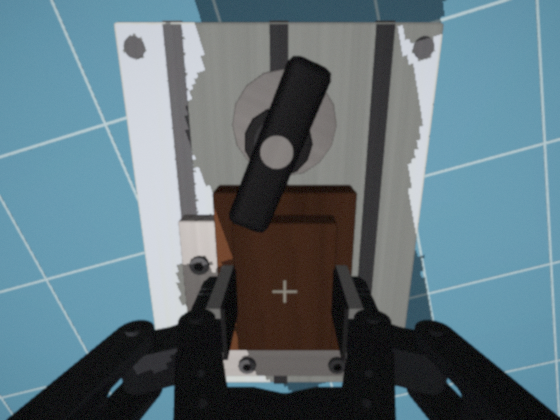

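```bash
cat > pf.py <<'E'
from rel import *
def pf(X):
    l=loc(X,q); Z=X[...,2]
    L=(Z>27.5)&(Z<33.5); 
    for y0 in(22,45,54):
        t=l[L&(np.abs(l[...,1]-y0)<3)&(l[...,0]<-60)&(l[...,0]>-100)]
        if len(t)>5: print("end -x at y",y0,np.percentile(t[:,0],[1,3]))
    T=(Z>39)&(Z<45)
    for y0 in(22,32,44):
        t=l[T&(np.abs(l[...,1]-y0)<3)&(l[...,0]<0)&(l[...,0]>-100)]
        if len(t)>5: print("top x at y",y0,np.percentile(t[:,0],[1,99]))
    for x0 in(-78,-65,-30,-15):
        t=l[T&(np.abs(l[...,0]-x0)<2)&(np.abs(l[...,1]-32)<40)];
        if len(t)>5: print("top y at x",x0,np.percentile(t[:,1],[1,99]))
        t=l[L&(np.abs(l[...,0]-x0)<2)&(np.abs(l[...,1]-32)<40)];
        if len(t)>5: print("ledge y at x",x0,np.percentile(t[:,1],[1,99]))
    B=(Z>23)&(Z<28)
    for x0 in(-68,-60):
        t=l[B&(np.abs(l[...,0]-x0)<2)&(l[...,1]<6)&(l[...,1]>-30)]; 
        if len(t)>5: print("stop y",x0,np.percentile(t[:,1],[1,99]))
    for y0 in (25,35):
        t=l[B&(np.abs(l[...,1]-y0)<3)&(l[...,0]>-20)&(l[...,0]<30)]; 
        if len(t)>5: print("fence x",y0,np.percentile(t[:,0],[1,99]))
    t=l[B&(l[...,1]<-3)&(l[...,0]<-40)&(l[...,1]>-16)]; print("stop end x",np.percentile(t[:,0],1))
    k=l[(Z>66)&(Z<78)&(np.hypot(l[...,0]+110,l[...,1]-29)<33)]; print("knob",rect(k))
E
python3 - <<'E'
from pf import *
im,d,K,W=show(); pf(cloud(d,K,W))
E
```

```text
13.175 tcp [581.366 -73.31   33.311] plinth est in corner [-45.403  31.476] bottom z 14.516016857820077 yaw err 0.10590531259956038 tilt [-0.006  0.002] F [-7.442  6.672  9.725] Ffix [-9.002  4.343] T [ 1.285  1.714 -0.123] dq 0.0025360749911209693 0.49389791464896876
end -x at y 45 [-99.908 -99.481]
end -x at y 54 [-86.974 -86.849]
top x at y 22 [-73.131 -13.963]
top x at y 32 [-76.747 -14.178]
top x at y 44 [-76.767 -14.325]
top y at x -78 [10.549 52.584]
ledge y at x -78 [ 0.274 62.974]
top y at x -65 [10.052 52.92 ]
ledge y at x -65 [-0.102 63.254]
top y at x -30 [10.28  52.762]
top y at x -15 [10.18  53.078]
ledge y at x -15 [ 6.132 57.09 ]
stop y -68 [-18.01   -1.556]
stop y -60 [-18.104  -1.506]
fence x 25 [ 0.916 17.338]
fence x 35 [ 1.009 17.105]
stop end x -71.83238224342867
knob (array([-109.56 ,   28.838]), [14.054445266723633, 56.46282196044922], np.float32(157.40599))
```

Call:
play_rows --fingers '[0.4,0.4,0.4,0.4,0.4]' --linear '[[0,0.02,-0.04],[0,0.02,-0.05],[-0.02,0.02,-0.05],[-0.04,0.02,-0.05],[-0.04,0.02,-0.05]]' --angular '[[0,0,0],[0,0,0],[0,0,0],[0,0,0],[0,0,0]]'

```text
time: 13.8
position: [584.2, -74.1, 35.0]
orientation: [0.14, 0.99, 0.0, -0.002]
ft_force: [-5.9, 4.1, 3.1]
opening: 0.496
grip_force: 61.8
```

Run:
```python
from pf import *
im,d,K,W=show(); pf(cloud(d,K,W))
```

```text
13.85 tcp [584.247 -74.132  35.028] plinth est in corner [-42.366  31.477] bottom z 16.230892810544834 yaw err 0.06863093611039517 tilt [-0.004  0.001] F [-5.64   4.749  3.96 ] Ffix [-6.737  2.996] T [ 1.066  1.247 -0.027] dq 0.0029756562031423234 0.49516156929150645
end -x at y 45 [-99.685 -99.402]
end -x at y 54 [-83.978 -83.912]
top x at y 22 [-73.713 -10.952]
top x at y 32 [-73.928 -11.182]
top x at y 44 [-73.889 -10.898]
ledge y at x -78 [-0.001 62.862]
top y at x -65 [10.073 52.988]
ledge y at x -65 [-0.145 63.121]
top y at x -30 [10.485 52.52 ]
top y at x -15 [ 9.969 53.071]
ledge y at x -15 [ 6.699 56.337]
stop y -68 [-18.16   -1.952]
stop y -60 [-18.014  -1.737]
fence x 25 [ 5.476 18.238]
fence x 35 [ 5.552 18.188]
stop end x -71.92344896473949
knob (array([-109.845,   28.946]), [14.08950424194336, 55.963714599609375], np.float32(157.45746))
```

Call:
play_rows --fingers '[0.4,0.4,0.4,0.52,0.58]' --linear '[[0,0,0.02],[0,0,0.04],[0,0,0.04],[0,0,0.03],[0,0,0.0]]' --angular '[[0,0,0],[0,0,0],[0,0,0],[0,0,0],[0,0,0]]'

```text
time: 14.48
position: [586.7, -75.9, 35.5]
orientation: [0.14, 0.99, -0.0, 0.001]
ft_force: [-0.2, -0.2, -0.3]
opening: 0.584
grip_force: 0.0
```

Run:
```python
from pf import *
im,d,K,W=show(); X=cloud(d,K,W); pf(X)
l=loc(X,q); t=X[(np.abs(l[...,0]+42)<28)&(np.abs(l[...,1]-32)<16)&(X[...,2]>38)&(X[...,2]<47)]; A=np.linalg.lstsq(np.c_[t[:,:2]-t[:,:2].mean(0),np.ones(len(t))],t[:,2],rcond=None)[0]; print("top plane",A)
```

```text
14.525 tcp [586.822 -75.983  35.725] plinth est in corner [-39.274  30.405] bottom z 16.923240658828913 yaw err 0.00031547177329116494 tilt [ 0.002 -0.001] F [ 0.097 -0.145  0.3  ] Ffix [ 0.134 -0.112] T [-0.031  0.008 -0.043] dq 0.0034398877923186638 0.5789538030852264
end -x at y 45 [-99.777 -99.364]
end -x at y 54 [-84.047 -83.869]
top x at y 22 [-73.724 -11.603]
top x at y 32 [-73.875 -11.454]
top x at y 44 [-73.89  -11.284]
ledge y at x -78 [ 0.298 62.932]
top y at x -65 [10.222 52.917]
ledge y at x -65 [ 0.11  63.281]
top y at x -30 [ 5.76  55.283]
ledge y at x -30 [ 4.676 56.402]
top y at x -15 [10.195 52.961]
ledge y at x -15 [ 2.071 58.573]
stop y -68 [-18.121  -1.453]
stop y -60 [-18.044  -1.499]
fence x 25 [ 3.58  17.727]
fence x 35 [ 3.278 17.799]
stop end x -71.87230982176997
knob (array([-109.664,   28.874]), [14.064702033996582, 56.333404541015625], np.float32(157.41437))
top plane [ 0.     0.001 42.412]
```

Call:
play_rows --fingers '[0.62,0.7,0.7,0.7,0.7]' --linear '[[0,0,-0.5],[0,0,-1.5],[0.8,-0.03,-2],[1.6,-0.03,-2],[1.78,-0.03,-2]]' --angular '[[0,0,0],[0,0,0],[0,0,0.9],[0,0,1.8],[0,0,2.26]]'

```text
time: 15.15
position: [515.9, -56.6, 116.1]
orientation: [0.333, 0.943, -0.0, 0.0]
ft_force: [0.0, 0.9, -0.5]
opening: 0.704
grip_force: 0.0
```

```bash
cat > kn.py <<'E'
from pf import *
def kn(see=True):
    im,d,K,W=cam("wrist"); o=ctrl.get_obs(); Rm=R.from_quat(o["orientation"]).as_matrix(); X=cloud(d,K,W)
    ty=np.degrees(np.arctan2(Rm[1,1],Rm[0,1]))-q[2]
    print("t",o["time"],"tcp corner",loc(o["position"],q),o["position"][2],"tool y yaw fix",ty,"F",o["ft_force"],"T",o["wrist_torque"],"j7",o["joint_positions"][6],"dq",np.abs(o["dq"]).max(),o["opening"])
    if see:
        l=loc(X,q);Z=X[...,2]; k=(Z>66)&(Z<76)&(np.hypot(l[...,0]+110,l[...,1]-29)<33)
        p=((X-o["position"])@Rm)[k]; print("knob tool",rect(p[:,:2]),np.median(Z[k]),"corner",rect(l[k]))
    return im,X
E
python3 - <<'E'
from kn import *
kn(0); kn(0);im,X=kn(); pf(X); save("w7.png",im)
E
```

```text
t 15.2 tcp corner [-112.035   29.367] 116.00283283562649 tool y yaw fix 67.05683028643828 F [-0.69   0.451 -0.51 ] T [ 0.009  0.088 -0.07 ] j7 0.9453019746488983 dq 0.1169662218080322 0.7008000442094378
t 15.25 tcp corner [-110.98    29.462] 115.89002955914417 tool y yaw fix 67.38235696263844 F [0.413 0.051 0.73 ] T [ 0.008 -0.03   0.017] j7 0.9500495524107652 dq 0.06510444660474068 0.699646036951503
t 15.3 tcp corner [-110.203   29.578] 115.80746252135005 tool y yaw fix 67.51378393819412 F [-0.583 -0.187  0.38 ] T [-0.003  0.001  0.021] j7 0.9520220075968233 dq 0.01970553871106073 0.6990328773196689
knob tool (array([ 0.104, -0.201]), [13.89161205291748, 55.27058410644531], np.float32(0.6038247)) 70.09327263056488 corner (array([-110.3  ,   29.415]), [13.89139175415039, 55.26768112182617], np.float32(156.9086))
end -x at y 22 [-77.254 -77.066]
end -x at y 45 [-99.739 -99.097]
end -x at y 54 [-84.329 -84.122]
top x at y 22 [-73.713 -11.125]
top x at y 32 [-73.863 -11.402]
top x at y 44 [-73.958 -11.091]
ledge y at x -78 [ 0.568 63.128]
top y at x -65 [10.724 53.288]
ledge y at x -65 [ 0.502 63.625]
top y at x -30 [10.583 48.271]
ledge y at x -30 [0.294 7.243]
top y at x -15 [10.943 47.014]
ledge y at x -15 [0.269 7.1  ]
stop y -68 [-17.578  -1.397]
stop y -60 [-17.681  -1.11 ]
fence x 25 [ 3.579 17.35 ]
fence x 35 [ 3.896 17.336]
stop end x -72.07029815337803
knob (array([-110.3  ,   29.415]), [13.89139175415039, 55.26768112182617], np.float32(156.9086))
```

View pics/w7.png

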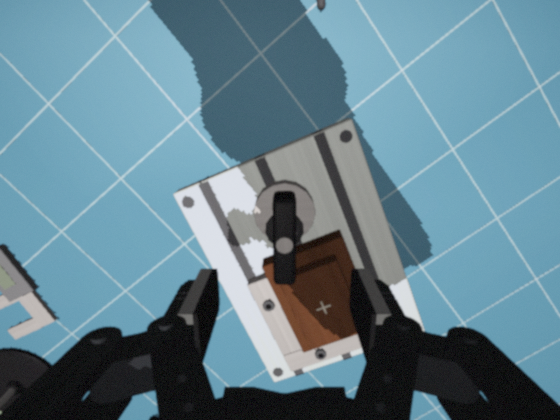

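Call:
play_rows --fingers '[0.6,0.5,0.5,0.5,0.5]' --linear '[[0,0,0],[0,0,0],[0,0,0],[0,0,0],[0,0,0]]' --angular '[[0,0,-1],[0,0,-2],[0,0,-3],[0,0,-4],[0,0,-5]]'

```text
time: 15.92
position: [518.3, -57.0, 115.3]
orientation: [-0.102, 0.995, -0.0, 0.001]
ft_force: [-0.5, 0.1, -0.9]
opening: 0.502
grip_force: 0.0
```

Run:
```python
from kn import *
kn(0)
```

```text
t 15.975 tcp corner [-109.608   29.317] 115.21448733382708 tool y yaw fix 118.28306515231426 F [-0.007  0.109  0.141] T [ 0.004 -0.007 -0.053] j7 1.6593099218437282 dq 0.2260238516802208 0.5011857142718386
```

Call:
play_rows --fingers '[0.5,0.5,0.5,0.5,0.5]' --linear '[[0,0,0],[0,0,0],[0,0,0],[0,0,0.2],[0,0,0.4]]' --angular '[[0,0,1],[0,0,2],[0,0,3],[0,0,4],[0,0,5]]'

```text
time: 16.6
position: [518.2, -56.9, 99.2]
orientation: [0.335, 0.942, 0.0, 0.001]
ft_force: [0.3, 0.0, -0.3]
opening: 0.503
grip_force: 0.0
```

Call:
play_rows --fingers '[0.5,0.5,0.5,0.4,0.3]' --linear '[[0,0,0],[0,0,0.5],[0,0,1],[0,0,1.27],[0,0,1.27]]' --angular '[[0,0,0],[0,0,0],[0,0,0],[0,0,0],[0,0,0]]'

```text
time: 17.23
position: [517.1, -56.5, 48.1]
orientation: [0.33, 0.944, -0.0, -0.0]
ft_force: [-0.4, 0.1, -1.2]
opening: 0.299
grip_force: 0.0
```

Run:
```python
from kn import *
kn()
```

```text
t 17.275 tcp corner [-110.573   29.724] 48.64601762653245 tool y yaw fix 67.49730903350047 F [-0.113  0.746  0.483] T [ 0.029 -0.021  0.008] j7 0.9487794732892523 dq 0.015104080633522837 0.2995140087058626
knob tool (array([0.597, 0.568]), [47.067108154296875, 47.42420196533203], np.float32(47.793854)) 70.18690077572673 corner (array([-110.907,   30.478]), [47.06671142578125, 47.424346923828125], np.float32(109.70419))
```

Call:
play_rows --fingers '[0.1,0.05,0.05,0.05,0.05]' --linear '[[0,0,0],[0,0,0],[0,0,0],[0,0,0],[0,0,0]]' --angular '[[0,0,0],[0,0,0],[0,0,0],[0,0,0.3],[0,0,1]]' --grip_force 40

```text
time: 17.9
position: [517.5, -56.8, 49.2]
orientation: [0.414, 0.911, 0.0, 0.001]
ft_force: [-1.5, -2.1, 4.7]
opening: 0.157
grip_force: 41.8
```

Run:
```python
from kn import *
kn(0)
```

```text
t 17.95 tcp corner [-110.386   29.495] 49.2276339994753 tool y yaw fix 56.88047348779361 F [-1.956 -1.152  6.182] T [-0.22   0.349 -0.075] j7 0.8182828569647321 dq 0.11130899993942023 0.15491392070880736
```

Call:
play_rows --fingers '[0.05,0.05,0.05,0.05,0.05]' --linear '[[0,0,0],[0,0,0],[0,0,0],[0,0,0],[0,0,0]]' --angular '[[0,0,0.9],[0,0,1.8],[0,0,2.7],[0,0,3.6],[0,0,4.5]]'

```text
time: 18.58
position: [518.3, -56.6, 49.3]
orientation: [0.731, 0.682, 0.001, 0.001]
ft_force: [1.5, -1.6, 2.2]
opening: 0.156
grip_force: 41.5
```

Run:
```python
from kn import *
kn(0); im,X=kn(0); save("w8.png",im)
l=loc(X,q); Z=X[...,2]; k=l[(Z>25.5)&(Z<31)&(np.hypot(l[...,0]+110,l[...,1]-29.3)<30)&(l[...,0]<-85)]
print(len(k),np.percentile(k,[1,99],axis=0)); np.save("k.npy",k)
```

```text
t 18.625 tcp corner [-109.697   29.953] 49.228382601910326 tool y yaw fix 11.76955718522482 F [ 0.449 -0.59   7.281] T [-0.119  0.003 -0.112] j7 0.2656619517060989 dq 0.1647182430143996 0.1559842132877812
t 18.675 tcp corner [-109.738   29.963] 49.25267488469016 tool y yaw fix 12.282446058463506 F [ 0.779 -1.699  6.425] T [-0.359  0.013 -0.125] j7 0.272214199132305 dq 0.08112049483295031 0.15442091368346156
2496 [[-131.494   22.619]
 [ -90.023   56.475]]
```

View pics/w8.png

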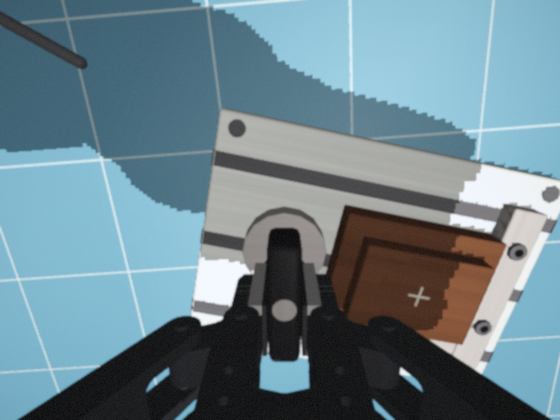

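```bash
cat > dk.py <<'E'
from kn import *
def disc(X,r=22.0):
    l=loc(X,q); Z=X[...,2]; near=(np.hypot(l[...,0]+110,l[...,1]-29.3)<40)&(l[...,0]<-86.5)
    S=l[near&(Z>25)&(Z<31)]; B=l[near&(Z>10)&(Z<18)]
    f=lambda p:np.clip(np.hypot(*(S-p).T)-r,0,3).sum()+np.clip(r-np.hypot(*(B-p).T),0,3).sum()
    b=min((minimize(f,[-110+6*np.cos(t),29.3+6*np.sin(t)],method="Nelder-Mead") for t in np.arange(0,6.3,.7)),key=lambda b:b.fun)
    e=b.x-[-109.8,29.2]; print("disc",b.x,b.fun,len(S),len(B),"ecc",np.hypot(*e),"a",(np.pi-np.arctan2(e[1],e[0])),"reach x",b.x[0]+22)
E
python3 - <<'E'
from dk import *
im,X=kn(0); disc(X); pf(X)
E
```

```text
t 18.725 tcp corner [-109.736   29.957] 49.22551305383523 tool y yaw fix 12.472021321926507 F [-0.652 -1.357  4.832] T [-0.305  0.021 -0.073] j7 0.2746033046426309 dq 0.02252478456612291 0.15397525458621958
disc [-110.635   34.55 ] 53.80306728685013 2512 5024 ecc 5.414810376042551 a 1.415993156471563 reach x -88.63488592918955
end -x at y 22 [-81.891 -81.518]
end -x at y 45 [-99.765 -99.3  ]
end -x at y 54 [-99.504 -98.429]
top x at y 22 [-73.49  -10.607]
top x at y 32 [-73.585 -10.894]
top x at y 44 [-73.548 -10.841]
ledge y at x -78 [15.173 63.651]
top y at x -65 [11.306 53.68 ]
ledge y at x -65 [53.37  63.778]
top y at x -30 [10.567 53.724]
ledge y at x -30 [53.252 63.797]
top y at x -15 [10.454 53.777]
ledge y at x -15 [ 0.376 63.832]
fence x 25 [ 3.931 18.111]
fence x 35 [ 3.696 18.08 ]Traceback (most recent call last):
  File "<stdin>", line 2, in <module>
  File "pf.py", line 24, in pf
    t=l[B&(l[...,1]<-3)&(l[...,0]<-40)&(l[...,1]>-16)]; print("stop end x",np.percentile(t[:,0],1))
                                                                           ~~~~~~~~~~~~~^^^^^^^^^^
    return _quantile_unchecked(
        a, q, axis, out, overwrite_input, method, keepdims, weights)
    return _ureduce(a,
                    func=_quantile_ureduce_func,
    ...<5 lines>...
                    overwrite_input=overwrite_input,
                    method=method)
    r = func(a, **kwargs)
    result = _quantile(arr,
                       quantiles=q,
    ...<2 lines>...
                       out=out,
                       weights=wgt)
    slices_having_nans = np.isnan(arr[-1, ...])
                                  ~~~^^^^^^^^^
IndexError: index -1 is out of bounds for axis 0 with size 0
```

Call:
play_rows --fingers '[0.05,0.05,0.05,0.05,0.05]' --linear '[[0,0,0],[0,0,0],[0,0,0],[0,0,0],[0,0,0]]' --angular '[[0,0,0.8],[0,0,1.6],[0,0,2.3],[0,0,3],[0,0,3.4]]'

```text
time: 19.35
position: [518.9, -56.8, 49.2]
orientation: [0.898, 0.441, 0.001, 0.001]
ft_force: [1.0, -2.1, 3.2]
opening: 0.156
grip_force: 41.6
```

Run:
```python
from dk import *
o=ctrl.get_obs(); print(o["wrist_torque"]); kn(0); kn(0); kn(0);im,X=kn(0); disc(X)
l=loc(X,q);Z=X[...,2];m=(Z>27.5)&(Z<33.5)&(l[...,0]>-89)&(l[...,0]<-70)
for y0 in(15,25,45,54,60):
    t=l[m&(np.abs(l[...,1]-y0)<2)]; print(y0,np.percentile(t[:,0],1) if len(t)>5 else None)
```

```text
[-0.527 -0.294  0.065]
t 19.4 tcp corner [-109.115   29.848] 49.236187473039514 tool y yaw fix -21.75896102230352 F [ 2.495 -1.495  5.791] T [-0.417 -0.407 -0.015] j7 -0.1476158529504671 dq 0.07942101830435187 0.15398812752707436
t 19.45 tcp corner [-109.141   29.84 ] 49.24082376880854 tool y yaw fix -21.52674156916132 F [ 1.99  -2.398  4.274] T [-0.49  -0.397  0.008] j7 -0.14457862869859678 dq 0.037978480338943826 0.15404624062011948
t 19.5 tcp corner [-109.134   29.849] 49.24559645071767 tool y yaw fix -21.443603143880335 F [ 2.096 -2.066  5.068] T [-0.52  -0.47  -0.085] j7 -0.1434842438601632 dq 0.011522533558489952 0.15278150229344226
t 19.55 tcp corner [-109.138   29.861] 49.23333118033725 tool y yaw fix -21.417234092615875 F [ 2.001 -2.451  4.816] T [-0.515 -0.491 -0.113] j7 -0.14318410443442747 dq 0.0036039641880240905 0.15258650270009236
disc [-107.248   34.109] 42.95298812545793 2457 4364 ecc 5.532672707706877 a 2.050159542489283 reach x -85.24825246507315
15 -83.28570879147111
25 -88.84308208439475
45 -88.77914165389213
54 -83.34913303750594
60 -83.28750077728745
```

Call:
play_rows --fingers '[0.05,0.05,0.05,0.05,0.05]' --linear '[[0,0,0],[0,0,0],[0,0,0],[0,0,0],[0,0,0]]' --angular '[[0,0,0.2],[0,0,0.4],[0,0,0.6],[0,0,0.8],[0,0,1.0]]'

```text
time: 20.18
position: [519.0, -56.9, 49.2]
orientation: [0.933, 0.361, 0.001, 0.001]
ft_force: [2.1, -2.6, 5.4]
opening: 0.153
grip_force: 41.8
```

```bash
cat > tq.py <<'E'
from dk import *
def tq(n=3):
    for i in range(n+1):
        o=ctrl.get_obs(); Rm=R.from_quat(o["orientation"]).as_matrix()
        print(round(o["time"],3),"yaw %.2f"%(np.degrees(np.arctan2(Rm[1,1],Rm[0,1]))-q[2]),"T",o["wrist_torque"],"F",o["ft_force"],"e7 %.3f"%o["effort"][6],"dq7 %.3f"%o["dq"][6],o["opening"])
        if i<n: im,d,K,W=cam("wrist")
    disc(cloud(d,K,W))
E
python3 - <<'E'
from tq import *
tq()
E
```

```text
20.175 yaw -31.56 T [-0.605 -0.725  0.17 ] F [ 2.111 -2.587  5.427] e7 0.221 dq7 -0.200 0.15295922290760608
20.225 yaw -31.66 T [-0.533 -0.639  0.037] F [ 3.513 -2.499  6.067] e7 0.106 dq7 0.033 0.1530614027603708
20.275 yaw -31.57 T [-0.541 -0.611 -0.098] F [ 2.932 -2.697  5.368] e7 -0.194 dq7 0.016 0.15291828195993992
20.325 yaw -31.54 T [-0.551 -0.735 -0.114] F [ 4.257 -2.65   5.64 ] e7 0.012 dq7 0.003 0.15470564578033166
disc [-106.376   33.618] 43.14678705910712 2390 4319 ecc 5.5896595556573505 a 2.230025266028399 reach x -84.3762913886553
```

Call:
play_rows --fingers '[0.05,0.05,0.05,0.05,0.05]' --linear '[[0,0,0],[0,0,0],[0,0,0],[0,0,0],[0,0,0]]' --angular '[[0,0,0.08],[0,0,0.16],[0,0,0.24],[0,0,0.32],[0,0,0.4]]'

```text
time: 20.95
position: [519.0, -57.0, 49.2]
orientation: [0.944, 0.329, 0.002, 0.001]
ft_force: [3.0, -2.1, 5.2]
opening: 0.158
grip_force: 41.8
```

Run:
```python
from tq import *
tq(2)
```

```text
20.95 yaw -35.52 T [-0.606 -0.688  0.08 ] F [ 3.016 -2.097  5.169] e7 0.026 dq7 -0.079 0.1584659257067152
21.0 yaw -35.56 T [-0.569 -0.714  0.08 ] F [ 4.108 -2.667  6.113] e7 -0.009 dq7 0.013 0.15523957468746064
21.05 yaw -35.53 T [-0.613 -0.7   -0.011] F [ 3.873 -1.82   4.668] e7 -0.118 dq7 0.007 0.15358772041966653
disc [-105.989   33.445] 37.908882386824615 2362 4298 ecc 5.704235802970439 a 2.302361053806366 reach x -83.98937190392766
```

Call:
play_rows --fingers '[0.05,0.05,0.05,0.05,0.05]' --linear '[[0,0,0],[0,0,0],[0,0,0],[0,0,0],[0,0,0]]' --angular '[[0,0,0.06],[0,0,0.12],[0,0,0.18],[0,0,0.24],[0,0,0.3]]'

```text
time: 21.68
position: [519.0, -57.0, 49.2]
orientation: [0.953, 0.304, 0.002, 0.001]
ft_force: [4.0, -2.3, 5.5]
opening: 0.157
grip_force: 41.8
```

Run:
```python
from tq import *
tq(2)
```

```text
21.675 yaw -38.52 T [-0.642 -0.772  0.115] F [ 4.02  -2.306  5.531] e7 -0.007 dq7 -0.060 0.1568688268005494
21.725 yaw -38.55 T [-0.601 -0.713  0.054] F [ 4.727 -2.501  5.623] e7 -0.031 dq7 0.009 0.15482556914597323
21.775 yaw -38.52 T [-0.64 -0.71  0.03] F [ 4.63  -2.756  6.016] e7 -0.106 dq7 0.004 0.1557158041222641
disc [-105.697   33.18 ] 41.772308164701855 2334 4295 ecc 5.715841593967842 a 2.3714548706588463 reach x -83.69708461094336
```

Call:
play_rows --fingers '[0.05,0.05,0.05,0.05,0.05]' --linear '[[0,0,0],[0,0,0],[0,0,0],[0,0,0],[0,0,0]]' --angular '[[0,0,0.05],[0,0,0.1],[0,0,0.15],[0,0,0.2],[0,0,0.25]]'

```text
time: 22.4
position: [519.0, -57.1, 49.2]
orientation: [0.959, 0.283, 0.002, 0.001]
ft_force: [4.1, -2.3, 5.8]
opening: 0.152
grip_force: 41.8
```

Run:
```python
from tq import *
tq(2)
```

```text
22.4 yaw -41.02 T [-0.644 -0.704  0.104] F [ 4.098 -2.292  5.827] e7 -0.025 dq7 -0.050 0.15168595935702453
22.45 yaw -41.04 T [-0.639 -0.708  0.088] F [ 3.343 -2.022  6.01 ] e7 -0.047 dq7 0.009 0.15221065475022
22.5 yaw -41.02 T [-0.681 -0.686  0.077] F [ 3.194 -2.885  5.155] e7 -0.104 dq7 0.004 0.15569468552375995
disc [-105.63   33.05] 37.79931324914285 2305 4306 ecc 5.675511405983743 a 2.396153723152506 reach x -83.62968956013268
```

Call:
play_rows --fingers '[0.05,0.05,0.05,0.05,0.05]' --linear '[[0,0,0],[0,0,0],[0,0,0],[0,0,0],[0,0,0]]' --angular '[[0,0,0.05],[0,0,0.1],[0,0,0.15],[0,0,0.2],[0,0,0.25]]'

```text
time: 23.12
position: [519.0, -57.1, 49.2]
orientation: [0.965, 0.262, 0.002, 0.001]
ft_force: [3.1, -3.0, 5.4]
opening: 0.157
grip_force: 41.8
```

Run:
```python
from tq import *
tq(2)
```

```text
23.125 yaw -43.51 T [-0.703 -0.747  0.17 ] F [ 3.07  -2.976  5.436] e7 -0.095 dq7 -0.050 0.15716915829568834
23.175 yaw -43.53 T [-0.672 -0.672  0.07 ] F [ 3.228 -2.382  5.709] e7 -0.110 dq7 0.010 0.151391144046443
23.225 yaw -43.51 T [-0.655 -0.658  0.1  ] F [ 3.58  -2.644  4.92 ] e7 -0.174 dq7 0.004 0.1473534942154561
disc [-105.454   32.861] 37.00453085087311 2303 4282 ecc 5.6822273740820215 a 2.441472158332842 reach x -83.45443390200691
```

Call:
play_rows --fingers '[0.05,0.05,0.05,0.05,0.05]' --linear '[[0,0,0],[0,0,0],[0,0,0],[0,0,0],[0,0,0]]' --angular '[[0,0,0.04],[0,0,0.08],[0,0,0.12],[0,0,0.16],[0,0,0.2]]'

```text
time: 23.85
position: [519.1, -57.1, 49.3]
orientation: [0.969, 0.245, 0.002, 0.001]
ft_force: [4.3, -3.0, 6.3]
opening: 0.154
grip_force: 41.9
```

Run:
```python
from tq import *
tq(2)
```

```text
23.85 yaw -45.49 T [-0.639 -0.674  0.323] F [ 4.284 -2.968  6.279] e7 -0.183 dq7 -0.040 0.154494341214957
23.9 yaw -45.51 T [-0.693 -0.799  0.184] F [ 3.978 -2.316  4.767] e7 -0.214 dq7 0.006 0.15568802546633456
23.95 yaw -45.49 T [-0.696 -0.678  0.199] F [ 3.918 -3.166  4.782] e7 -0.256 dq7 0.004 0.15259010228360873
disc [-105.272   32.768] 38.94832233274683 2283 4258 ecc 5.7644114020747095 a 2.4741871578126102 reach x -83.27245733383114
```

Call:
play_rows --fingers '[0.05,0.05,0.05,0.05,0.05]' --linear '[[0,0,0],[0,0,0],[0,0,0],[0,0,0],[0,0,0]]' --angular '[[0,0,0.02],[0,0,0.03],[0,0,0.04],[0,0,0.05],[0,0,0.06]]'

```text
time: 24.58
position: [519.0, -57.1, 49.2]
orientation: [0.971, 0.24, 0.002, 0.001]
ft_force: [4.0, -2.8, 6.7]
opening: 0.154
grip_force: 41.9
```

Run:
```python
from tq import *
tq(3)
```

```text
24.575 yaw -46.08 T [-0.738 -0.742  0.284] F [ 4.02  -2.842  6.653] e7 -0.258 dq7 -0.009 0.1543031464960356
24.625 yaw -46.08 T [-0.762 -0.683  0.245] F [ 3.722 -2.437  5.381] e7 -0.264 dq7 0.003 0.1503571884455676
24.675 yaw -46.08 T [-0.718 -0.68   0.284] F [ 4.342 -2.87   5.481] e7 -0.259 dq7 -0.001 0.15128809575648267
24.725 yaw -46.08 T [-0.711 -0.724  0.277] F [ 2.643 -2.146  4.659] e7 -0.246 dq7 0.001 0.15257010336133733
disc [-105.206   32.695] 37.28883084984492 2269 4265 ecc 5.772671127188312 a 2.4911816127022792 reach x -83.20590641811265
```

Call:
play_rows --fingers '[0.2,0.3,0.4,0.4,0.4]' --linear '[[0,0,0],[0,0,0],[0,0,0],[0,0,0],[0,0,0]]' --angular '[[0,0,0],[0,0,0],[0,0,0],[0,0,0],[0,0,0]]'

```text
time: 25.35
position: [517.0, -56.2, 48.4]
orientation: [0.971, 0.24, -0.0, -0.0]
ft_force: [0.3, 0.1, -0.1]
opening: 0.401
grip_force: 0.0
```

Call:
play_rows --fingers '[0.4,0.4,0.4,0.4,0.4]' --linear '[[0,0,-0.4],[0,0,-0.9],[0,0,-1.6],[0,0,-2],[0,0,-2]]' --angular '[[0,0,0],[0,0,0],[0,0,0],[0,0,0],[0,0,0]]'

```text
time: 25.98
position: [517.9, -56.4, 129.8]
orientation: [0.971, 0.24, 0.001, 0.0]
ft_force: [0.6, 0.3, -1.0]
opening: 0.4
grip_force: 0.0
```

Run:
```python
from tq import *
kn(0);im,X=kn(); disc(X)
l=loc(X,q);Z=X[...,2]
t=X[(np.abs(l[...,0]+42)<25)&(np.abs(l[...,1]-32)<16)&(Z>38)&(Z<47)]; print("top plane",np.linalg.lstsq(np.c_[t[:,:2]-t[:,:2].mean(0),np.ones(len(t))],t[:,2],rcond=None)[0])
k=(Z>39)&(Z<45)&(np.abs(l[...,0]+42)<40)&(np.abs(l[...,1]-32)<30); k=cv2.morphologyEx(k.astype(np.uint8),cv2.MORPH_OPEN,np.ones((5,5)))>0; print("top rect",rect(l[k]))
```

```text
t 26.025 tcp corner [-110.77    30.077] 128.77492640250725 tool y yaw fix -46.12858265504482 F [ 0.831  0.314 -0.146] T [ 0.019 -0.036  0.033] j7 -0.5499163312238156 dq 0.02119026077451671 0.4015875018289076
t 26.075 tcp corner [-111.169   30.073] 128.1733515986682 tool y yaw fix -46.13640358306357 F [ 0.256 -0.172  0.198] T [0.016 0.015 0.011] j7 -0.5498898782022676 dq 0.013568320844564864 0.39941743842610783
knob tool (array([0.865, 2.228]), [13.938837051391602, 55.896575927734375], np.float32(179.3013)) 70.00500235997083 corner (array([-109.028,   29.079]), [13.938535690307617, 55.89627456665039], np.float32(44.562035))
disc [-104.985   32.764] 8.447351701498196 1166 3380 ecc 5.990494167615011 a 2.504447650265133 reach x -82.98485589833643
top plane [ 0.     0.001 42.301]
top rect (array([-41.183,  31.434]), [44.5080680847168, 64.11605072021484], np.float32(0.08047764))
```

Run:
```python
from station import ctrl
print(ctrl.close_job())
```

```text
the job is handed in; nothing more can be done
None
```

I handed the job in at about 26 s. The plinth is flat and home in the corner of the square, the clamp was tightened to an estimated 19 N before release, and the gripper is clear. On the first approach the plinth caught on the clamp knob and pitched, so I set it down on the bench and regripped it; the force left after release was not measured.

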